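Prove the conveyor stop and reset it

ROBOT

A 6-joint arm with a two-finger parallel gripper is mounted at the origin on the work surface. World frame = base frame: x ahead of the robot, y to its left, z up, the work surface at z = 0. Lengths are in m, angles in rad, forces in N, time in s.
With the tool pointing down it reaches from about 0.375 to 0.825 m from the base axis. Payload 5.5 kg.
Tool frame: the origin (TCP) lies at the very end of the fingers, on their centre line; the grasp point (between the pads) lies 19 mm behind it (robot.pinch_z is the distance from the TCP to the grasp point, in m); z points along the fingers, x is the direction in which the jaws open and shut, and the axes are right-handed (so a half turn about z gives the same grasp; the last joint's range is limited). The gripper opens to 85 mm and grips with 20 to 120 N. Pads are 22 mm wide; open, the fingers measure 114 mm over their backs; the gripper's body (76 mm by 85 mm) begins 54 mm behind the grasp point. The pads swing forward as they close: fully open they stand 13 mm farther back than shut.
Start: joints at [1.19, 0.314, -0.047, 1.21, 0, 1.571], TCP at [0.223, 0.557, 0.197] pointing down, gripper open.
Joint ranges: [-2.67, 2.67], [-0.69, 1.73], [-1.03, 1.25], [-2.08, 2.16], [-1.42, 1.45], [-3.14, 3.14]. Speed limits (rad/s): [2.39, 2.39, 3.01, 3.14, 3.14, 3.14].

INTERFACE

Orientations are given as a rotation vector (axis times angle).
In Python, from workcell import robot, eyes gives the robot as it stands.
- The arm moves only by the tool arm_command, never from a script. Its argument "steps" is a list of rows, each an object with "dp": the shift along the tool's x, y, z in mm, a list of three; "rotation": the turn, a rotation vector about the tool's x, y, z in degrees, a list of three. A call has 1 to 20 rows; each row is the pose to reach, as a shift and turn from the pose commanded when the call began, along the tool's axes at that moment; what a row does not reach only later rows make up. A row lasts 1/8 s, in which the tool goes at most 62.5 mm and 10.7 degrees, less where a joint would pass 70% of its speed; a pose out of reach is approached as far as the arm can. A call with a gripper value outside its range is refused whole. "hand" is the opening in per cent of the stroke, from 0 (shut) to 100 (fully open), set as the call begins (left out, the last holds). The fingers move at their own pace and stop on an object; "newtons" is the grip in N (left out, the last holds). Time passes only in rows, so rows that repeat a pose let the fingers close. It gives the time, the measured TCP pose, the force and the opening at its end, in the units of the state.
- robot.get_state(): the state, without advancing time (a new reading comes with each control period).
- eyes.read_camera(name): name is "side" or "top"; returns the picture (400x640x3 uint8, red, green, blue); there is no depth.
- eyes.camera_info(name): a dict with "camera_matrix" (3x3 intrinsics, pixels), "R" (3x3) and "t" (3): a world point X has camera coordinates R X + t. Camera axes: x right, y down, z forward; pixel columns grow to the right and rows downward; lengths in m; the calibration is good to about 2 mm. A picture is of the moment at which its call begins. camera_info takes no time and is no camera call.
- robot.finish_job(): hands the job in, once; it reports no verdict.
Trained networks look in the newest picture that a camera, given by its name, has taken for a name from the list of things; names that differ only in an ending like _2 or _b are one class to them, and where a whole thing is asked for, a point or a joint stands for the part that bears it (a point fixed in the world has none). Each returns a list of dicts, best first, with "confidence" (0 to 1); they miss things now and then, are a little off and sometimes report something else, mostly with a low value. They report only what shows in the picture. A call takes as long as a camera call.
- eyes.recognise(query, camera): "location" ([x, y, z] in m, in the coordinates of the camera as it stood for that picture, good to about 4 mm: the middle of the surface that is visible of it).
- eyes.landmark_of(query, camera): "location" ([x, y, z] in m, in the coordinates of the camera as it stood for that picture, good to about 4 mm: a listed point, or the origin of a listed thing).
The state is a dict: "clock": time; "joints": joint angles; "joint_vel": joint speeds; "joint_torque": joint torques, N m; "eef_pos": TCP position; "ee_rot": TCP orientation; "force": force on the tool from outside, world axes, zero at the start; "torque": the same for the moment, N m; "gripper_width": finger opening in m.
Only numpy, scipy, OpenCV 4.12 (cv2) and the standard library are available. Lean on these libraries where they do the work, as an engineer would, in place of code of your own. Each camera call takes 0.05 s, during which the arm holds its last target. There are 200 camera calls.

TASK

Test the packing conveyor's stop: push the mushroom stop button with the two ears straight down until it latches in, then push one of its ears round clockwise (seen from above) until the head springs out again, and finally press the round button fully in and let it come back. Do not press the oblong bar button, and leave the things standing around where they are: do not lift or shove them.

Things in the scene. Friction and masses are not known exactly. Their poses are not given: they have to be found in the camera images.
- console: fixed grey control console, a flat box 260 (x) x 400 (y) x 60 mm high; origin at the centre of its underside, on the table. On its top stand, in a row along its y axis 50 mm nearer the robot than its middle, three controls 125 mm apart, in any order: the mushroom stop, the round button and the bar button.
- stop_top (a point): centre of the top of the mushroom stop's black head; its z axis points up along the turning axis, and this point moves with the head. The domed head is 56 mm across and 27 mm high, its top 61 mm above the console's top when out; two ears stick out level from it at opposite sides, to 54 mm from the axis. The collar below is at most 52 mm across.
- stop_ear_a (a point): middle of one ear's outer part, 44 mm from the axis and 16 mm below the head's top; moves with the head. Each ear is 18 mm wide, 18 mm high (9 mm above and below this point) and reaches from the head to 54 mm from the axis. When the head is latched in, 24 to 27 mm are free between ear and console.
- stop_ear_b (a point): the same point on the opposite ear
- stop_press (a joint): how far the stop's head is pushed in, m: 0 out (sprung, 4 N), latches by itself at 0.0095 (about 10 to 13 N needed), bottom stop at 0.012. Let go, a latched head stays at about 0.009 to 0.0095.
- stop_twist (a joint): turn of the stop's head, rad, 0 at rest, growing clockwise seen from above, stop at 0.8. A spring turns it back (about 0.05 N m at 0, 0.2 N m at 0.6). A latched head springs out once it is turned beyond about 0.45 (surely by 0.55).
- round_button_top (a point): centre of the top of the round button (reset): black plunger 42 mm across in a round steel bezel 60 mm across; top 24 mm above the console, 12 mm above the bezel
- round_button (a joint): how far the round button is pressed, m: 0 out, 0.006 fully in; springs back; about 2 N at first, 6 N fully in
- bar_button_top (a point): centre of the top of the bar button (jog, not to be used): black oblong plunger 22 x 60 mm in a steel bezel 36 x 74 mm, same height and springs as the round button
- bar_button (a joint): how far the bar button is pressed, m: 0 out, 0.006 fully in
- clip_box: clear open plastic box 60 x 45 x 30 mm, standing on the back part of the console (bystander); origin at the centre of its underside
- tape_roll: empty cardboard tape core, 74 mm across, 48 mm high, upright on the back part of the console (bystander); origin at the centre of its underside
- screwdriver: screwdriver 180 mm long lying on the table in front of the console (bystander)
- bracket: aluminium angle bracket 50 x 40 x 49 mm standing on the table in front of the console (bystander)
- carton: closed cardboard carton 140 x 100 x 90 mm to the right of the console (bystander)
- tote: open blue tote 190 x 130 x 80 mm to the left (bystander)
- spray_bottle: white bottle 60 mm across, 170 mm high, to the left (bystander)

How it is judged:
On the way, in this order (a step that is already met when the one before it is completed fails the run):
1. the mushroom stop is pushed in to its latch (at least 8.5 mm), not turned (value of joint stop_press above 0.0085 m and value of joint stop_twist below 0.2 rad), for 0.2 s.
2. the latched-in head is turned clockwise (more than 0.3 rad while still in) (value of joint stop_twist above 0.3 rad and value of joint stop_press above 0.006 m).
3. the head has sprung out again (within 2 mm) (value of joint stop_press below 0.002 m), for 0.1 s.
4. the round button is pressed in (at least 4.5 mm) (value of joint round_button above 0.0045 m and value of joint stop_press below 0.002 m), for 0.04 s.
At the end, for the whole second after the job is handed in: The stop's head is out (within 2 mm) and turned back (within 0.12 rad), both push buttons are out (within 1.5 mm), and every bystander rests within 30 mm of where it began (value of joint stop_press below 0.002 m and value of joint stop_twist below 0.12 rad and value of joint each of round_button, bar_button below 0.0015 m and distance of each of clip_box, tape_roll, screwdriver, bracket, carton, tote, spray_bottle from where it was at the start of the episode below 0.03 m and linear speed of each of clip_box, tape_roll, screwdriver, bracket, carton, tote, spray_bottle below 0.02 m/s); the robot touches nothing.
It fails at once if the bar button is pressed (more than 3 mm) (value of joint bar_button above 0.003 m).
It fails at once if a bystander is lifted, carried, tipped or shoved (more than 30 mm, or tilted more than 0.5 rad) (distance of any of clip_box, tape_roll, screwdriver, bracket, carton, tote, spray_bottle from where it was at the start of the episode above 0.03 m or angle between any of clip_box, tape_roll, bracket, carton, tote, spray_bottle's own z axis and vertical above 0.5 rad).
It also fails if it takes over 54 s, if anything falls off the work surface, if the arm or the gripper's body presses on something with over 40 N, if the wrist force passes 120 N, or if a joint passes its speed limit or range.

## Working session

There is one attempt and no reset: what is moved stays moved. The work goes in short steps, Python scripts to look and compute and a tool call to move; the robot and the scene stay as the last step left them, time stands still between calls to the robot, and variables do not carry over. Pictures are saved under pics/ and viewed, about 8 in all and at most 12, crops included, and the job is handed in when it is done.

Besides the shell and the picture viewer there is one more tool, called after "Emit:" by a JSON object that holds its "name" and its "arguments", one argument or row to a line. arm_command: Moves the arm, as the interface text tells. Its arguments: {"type":"object","properties":{"steps":{"type":"array"},"hand":{"type":"number"},"newtons":{"type":"number"}},"required":["steps"]}

```bash
mkdir -p pics
cat > h.py <<'E'
import numpy as np, cv2
from workcell import robot, eyes
def W(cam,p):
    c=eyes.camera_info(cam); return np.array(c["R"]).T@(np.array(p)-np.array(c["t"]))
def marks(names,cams=("top","side")):
    for n in names:
        for c in cams:
            for d in eyes.landmark_of(n,c)[:2]:
                print(n,c,round(d["confidence"],2),W(c,d["location"]).round(4))
def pix(cam,X):
    c=eyes.camera_info(cam); q=np.array(c["camera_matrix"])@(np.array(c["R"])@np.array(X)+np.array(c["t"])); return q[:2]/q[2]
E
python3 - <<'E'
from h import *
for c in("top","side"):
    cv2.imwrite(f"pics/{c}0.png",eyes.read_camera(c)[:,:,::-1])
marks(["console","stop_top","stop_ear_a","round_button_top","bar_button_top","clip_box","tape_roll"])
s=robot.get_state();print({k:np.round(v,3) for k,v in s.items()})
E
```

```text
console top 0.73 [ 5.706e-01 -7.700e-02 -1.000e-04]
console top 0.54 [0.4078 0.0614 0.0022]
console side 0.63 [ 0.5708 -0.0752  0.0034]
stop_top top 0.84 [ 0.52   -0.0605  0.1215]
stop_top side 0.73 [ 0.5257 -0.0616  0.1266]
stop_top side 0.64 [ 0.3659 -0.1359  0.0016]
stop_ear_a top 0.9 [ 0.5162 -0.022   0.1074]
stop_ear_a top 0.71 [ 0.5335 -0.1067  0.1068]
stop_ear_a side 0.61 [ 0.5295 -0.1061  0.1076]
stop_ear_a side 0.53 [ 0.5119 -0.0192  0.1045]
round_button_top top 0.45 [ 0.4893 -0.19    0.0863]
round_button_top top 0.36 [ 0.5217 -0.0623  0.1223]
round_button_top side 0.49 [ 0.4915 -0.1867  0.0823]
bar_button_top top 0.64 [0.5545 0.058  0.0868]
bar_button_top top 0.61 [ 0.5684 -0.0787  0.0026]
bar_button_top side 0.49 [0.553  0.0531 0.0855]
clip_box top 0.64 [ 0.6241 -0.2077  0.0599]
clip_box side 0.92 [ 0.6205 -0.212   0.0635]
clip_box side 0.62 [ 0.4776 -0.4928  0.0022]
tape_roll top 0.63 [0.6823 0.0226 0.0588]
tape_roll side 0.63 [0.6821 0.0237 0.0615]
tape_roll side 0.4 [0.41   0.0586 0.0009]
{'clock': np.float64(0.8), 'joints': array([ 1.19 ,  0.313, -0.047,  1.21 ,  0.   ,  1.571]), 'joint_vel': array([ 0.001,  0.001,  0.   ,  0.   ,  0.001, -0.   ]), 'joint_torque': array([ 1.0000e-03, -5.3938e+01,  3.4003e+01,  1.0000e-03, -0.0000e+00,
       -0.0000e+00]), 'eef_pos': array([0.223, 0.557, 0.197]), 'ee_rot': array([-2.602, -1.761,  0.   ]), 'force': array([-0.54 ,  0.398,  0.058]), 'torque': array([0.024, 0.023, 0.019]), 'gripper_width': np.float64(0.086)}
```

View pics/top0.png

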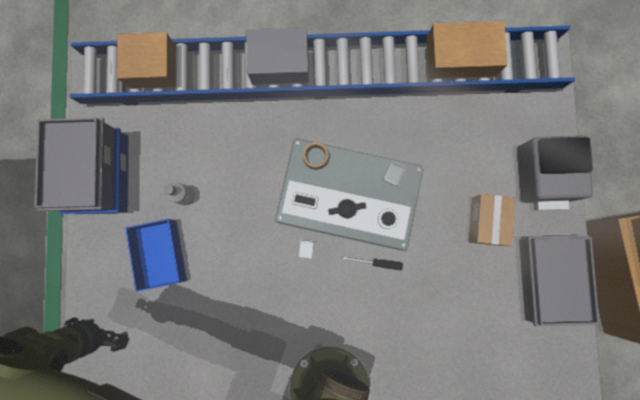

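View pics/side0.png

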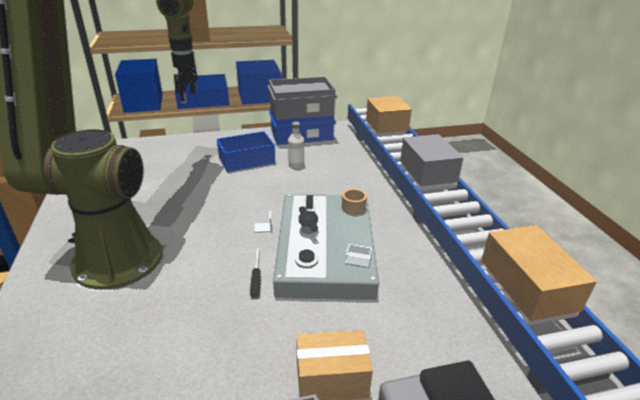

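The top view shows the console with the bar at (305,200), the stop at (347,208) and the round button at (388,218). The side view agrees, and the clip box and tape roll sit behind the row. The fixes are consistent: the row is straight with 125 mm spacing and the heights are 0.121 and 0.084. I take the stop at about (0.522,-0.063), with the ears at yaw ≈101°. I'll shut the gripper and move above the stop.

Emit:
{"name": "arm_command", "arguments": {
  "steps": [
    {"dp": [-20, 22, -25], "rotation": [0, 0, 0]},
    {"dp": [-60, 66, -40], "rotation": [0, 0, 0]},
    {"dp": [-100, 109, -40], "rotation": [0, 0, 0]},
    {"dp": [-140, 153, -40], "rotation": [0, 0, 0]},
    {"dp": [-180, 197, -40], "rotation": [0, 0, 0]},
    {"dp": [-220, 241, -40], "rotation": [0, 0, 0]},
    {"dp": [-260, 285, -40], "rotation": [0, 0, 0]},
    {"dp": [-300, 328, -40], "rotation": [0, 0, 0]},
    {"dp": [-340, 372, -40], "rotation": [0, 0, 0]},
    {"dp": [-380, 416, -40], "rotation": [0, 0, 0]},
    {"dp": [-420, 460, -20], "rotation": [0, 0, 0]},
    {"dp": [-450, 493, 0], "rotation": [0, 0, 0]},
    {"dp": [-464, 508, 20], "rotation": [0, 0, 0]},
    {"dp": [-464, 508, 30], "rotation": [0, 0, 0]},
    {"dp": [-464, 508, 30], "rotation": [0, 0, 0]},
    {"dp": [-464, 508, 30], "rotation": [0, 0, 0]}
  ],
  "hand": 0,
  "newtons": 40
}}

```text
clock: 2.8
eef_pos: [0.5223, -0.0617, 0.1683]
ee_rot: [2.6, 1.762, 0.001]
force: [-0.2, 0.0, -0.4]
gripper_width: 0.0003
```

Run:
```python
from h import *
from scipy.spatial.transform import Rotation as Ro
s=robot.get_state();print({k:np.round(v,4) for k,v in s.items()})
print(Ro.from_rotvec(s["ee_rot"]).as_matrix().round(3))
ims=[]
for c in("top","side"):
    im=eyes.read_camera(c)[:,:,::-1].copy(); u,v=pix(c,[0.522,-0.063,0.12]).astype(int)
    print(c,u,v,pix(c,s["eef_pos"]))
    ims.append(cv2.resize(im[max(v-60,0):v+60,u-80:u+80],None,fx=4,fy=4,interpolation=3)[:,:][::1])
cv2.imwrite("pics/c1.png",cv2.resize(np.hstack(ims),None,fx=.62,fy=.62))
marks(["stop_top","stop_ear_a"])
```

```text
{'clock': np.float64(2.8), 'joints': array([-1.1770e-01,  1.8800e-01, -2.7710e-01,  1.1046e+00,  2.0000e-04,
        2.6180e-01]), 'joint_vel': array([ 0.0012, -0.0044,  0.0055, -0.0023, -0.0025, -0.0024]), 'joint_torque': array([-3.08500e-01, -4.45446e+01,  3.27245e+01,  2.60000e-03,
       -1.10000e-02,  3.00000e-03]), 'eef_pos': array([ 0.5223, -0.0617,  0.1683]), 'ee_rot': array([2.6001e+00, 1.7623e+00, 1.4000e-03]), 'force': array([-0.1678,  0.026 , -0.3536]), 'torque': array([-0.034 ,  0.0715,  0.0239]), 'gripper_width': np.float64(0.0003)}
[[ 0.37   0.929  0.001]
 [ 0.929 -0.37   0.   ]
 [ 0.     0.001 -1.   ]]
top 346 207 [346.49486281 206.15052793]
side 307 213 [307.97791824 198.62920363]
stop_top side 0.74 [ 0.5232 -0.063   0.1207]
stop_ear_a side 0.6 [ 0.528  -0.1058  0.1037]
stop_ear_a side 0.56 [ 0.5177 -0.0199  0.1041]
```

View pics/c1.png

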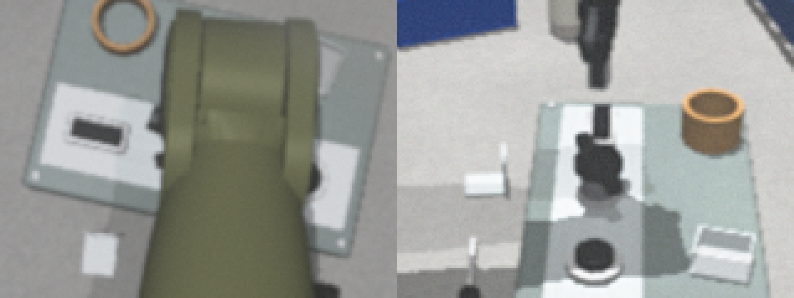

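The crops show the shut fingertips directly above the stop head in the side view. The top view is hidden by the arm. I'll press straight down in stages.

Emit:
{"name": "arm_command", "arguments": {
  "steps": [
    {"dp": [0, 0, 15], "rotation": [0, 0, 0]},
    {"dp": [0, 0, 30], "rotation": [0, 0, 0]},
    {"dp": [0, 0, 40], "rotation": [0, 0, 0]},
    {"dp": [0, 0, 44], "rotation": [0, 0, 0]},
    {"dp": [0, 0, 48], "rotation": [0, 0, 0]},
    {"dp": [0, 0, 50], "rotation": [0, 0, 0]},
    {"dp": [0, 0, 52], "rotation": [0, 0, 0]},
    {"dp": [0, 0, 54], "rotation": [0, 0, 0]},
    {"dp": [0, 0, 55], "rotation": [0, 0, 0]},
    {"dp": [0, 0, 56], "rotation": [0, 0, 0]},
    {"dp": [0, 0, 56], "rotation": [0, 0, 0]},
    {"dp": [0, 0, 56], "rotation": [0, 0, 0]}
  ]
}}

```text
clock: 4.6
eef_pos: [0.5222, -0.0626, 0.1115]
ee_rot: [2.602, 1.761, 0.0]
force: [0.2, -0.2, 0.5]
gripper_width: 0.0001
```

Emit:
{"name": "arm_command", "arguments": {
  "steps": [
    {"dp": [0, 0, 1], "rotation": [0, 0, 0]},
    {"dp": [0, 0, 2], "rotation": [0, 0, 0]},
    {"dp": [0, 0, 2], "rotation": [0, 0, 0]},
    {"dp": [0, 0, 2], "rotation": [0, 0, 0]}
  ]
}}

```text
clock: 5.1
eef_pos: [0.5221, -0.0626, 0.1094]
ee_rot: [-2.602, -1.761, 0.0]
force: [-0.2, 0.1, -0.3]
gripper_width: -0.0007
```

Run:
```python
from h import *
s=robot.get_state();print(s["force"],s["eef_pos"])
im=eyes.read_camera("side")[:,:,::-1]
cv2.imwrite("pics/c2.png",cv2.resize(im[150:280,240:400],None,fx=4,fy=4,interpolation=3))
marks(["stop_top","stop_ear_a"],("side",))
```

```text
[-0.23568363  0.13029467 -0.33058793] [ 0.52213954 -0.06255464  0.10937629]
stop_top side 0.55 [ 0.52   -0.06    0.1226]
stop_ear_a side 0.93 [ 0.5282 -0.11    0.1049]
stop_ear_a side 0.54 [ 0.518  -0.0177  0.1064]
```

View pics/c2.png

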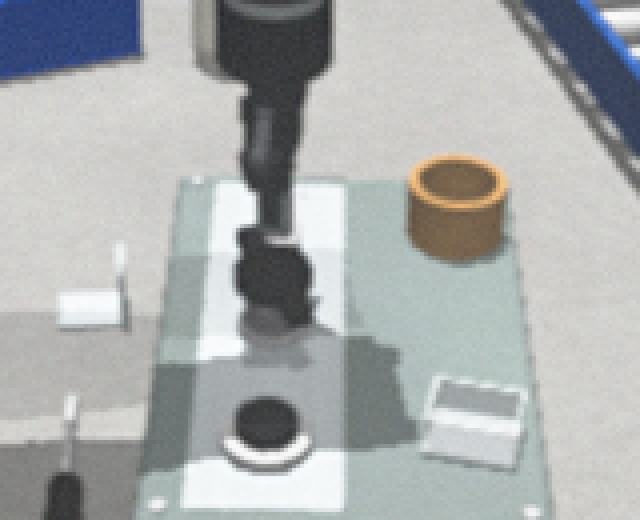

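Force is still about 0 and there is a light gap under the fingers at about (285,240), so there is no contact yet. I'll go on down in small steps.

Emit:
{"name": "arm_command", "arguments": {
  "steps": [
    {"dp": [0, 0, 1.5], "rotation": [0, 0, 0]},
    {"dp": [0, 0, 3], "rotation": [0, 0, 0]},
    {"dp": [0, 0, 3], "rotation": [0, 0, 0]}
  ]
}}

```text
clock: 5.62
eef_pos: [0.522, -0.0625, 0.1062]
ee_rot: [-2.601, -1.761, 0.0]
force: [0.5, -0.9, -0.9]
gripper_width: 0.0001
```

Run:
```python
from h import *
print(robot.get_state()["force"]); print(pix("side",robot.get_state()["eef_pos"]),pix("side",[.522,-.0625,.121]),pix("side",[.522,-.0625,.109]))
```

```text
[ 0.50390396 -0.9142128  -0.88113418]
[307.78814323 217.72151785] [307.81994536 213.30005817] [307.79450036 216.88447057]
```

Run:
```python
from h import *
a=cv2.imread("pics/side0.png"); b=eyes.read_camera("side")[:,:,::-1].copy(); cv2.imwrite("pics/side3.png",b)
z=[cv2.resize(i[180:250,275:340],None,fx=6,fy=6,interpolation=3) for i in(a,b)]
for i,im in enumerate(z):
    for X in ([.522,-.0625,.121],[.5313,-.1055,.105],[.5131,-.0195,.105]):
        u,v=pix("side",X); cv2.circle(im,(int((u-275)*6),int((v-180)*6)),3,(0,0,255),-1)
cv2.imwrite("pics/c3.png",np.hstack(z))
```

```text
(no output)
```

View pics/c3.png

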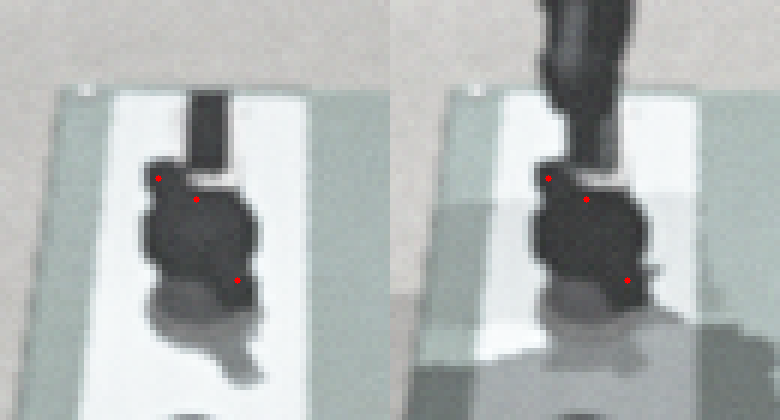

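The head has not moved, and the white streak is the bar's bezel. The fingertips also appear higher in the image than the TCP projects. I'll overlay the tool axis on the start and current pictures.

Run:
```python
from h import *
o=[]
for f,p in(("side0",[.223,.557,.197]),("side3",[.522,-.0625,.1062])):
    im=cv2.imread(f"pics/{f}.png"); c0=pix("side",np.array(p)+[0,0,.05]).astype(int)
    x0,y0=c0[0]-50,max(c0[1]-70,0); cr=cv2.resize(im[y0:y0+130,x0:x0+100],(400,520),interpolation=3)
    for h in(0,.019,.073,.15):
        u,v=pix("side",np.array(p)+[0,0,h]); print(f,h,u,v); cv2.circle(cr,(int((u-x0)*4),int((v-y0)*4)),3,(0,0,255),-1)
    o.append(cr)
cv2.imwrite("pics/c4.png",np.hstack(o))
c=eyes.camera_info("side"); print(-np.array(c["R"]).T@np.array(c["t"]))
print(marks(["stop_top"],("side",)))
```

```text
side0 0 190.60319593987876 110.03635871544408
side0 0.019 189.8865066049599 105.04351424310967
side0 0.073 187.79877470270807 90.49924773877575
side0 0.15 184.6849206117773 68.80646060204593
side3 0 307.7886017644159 217.71540056589285
side3 0.019 307.82891496132027 212.03651859622371
side3 0.073 307.94728182934125 195.36228970276136
side3 0.15 308.12645265224353 170.12266511816938
[ 0.30068641 -1.0530127   0.82883453]
stop_top side 0.86 [ 0.5246 -0.0642  0.1241]
None
```

View pics/c4.png

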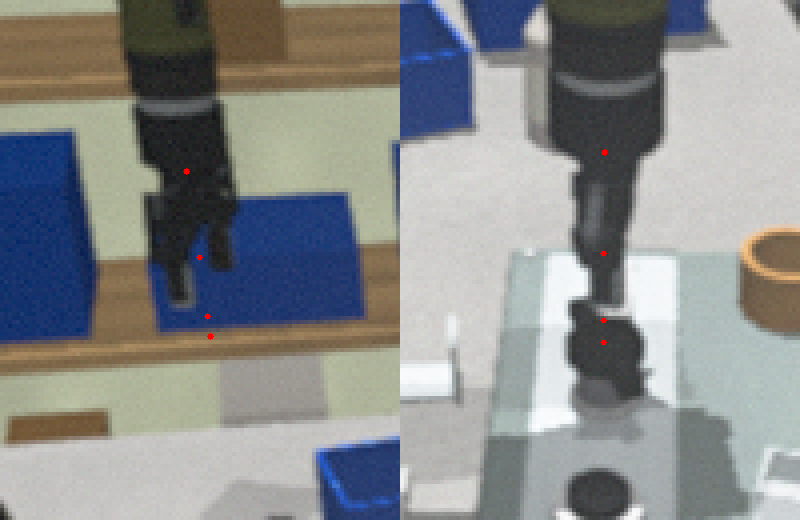

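Run:
```python
from h import *
im=cv2.imread("pics/top0.png"); p=np.array([.223,.557,.197]); x0,y0=50,290
cr=cv2.resize(im[y0:y0+80,x0:x0+100],None,fx=6,fy=6,interpolation=3)
for h,col in((0,(0,0,255)),(.031,(0,255,255)),(.073,(0,255,0)),(.15,(255,255,0))):
    u,v=pix("top",p+[0,0,h]); print(h,u,v); cv2.circle(cr,(int((u-x0)*6),int((v-y0)*6)),3,col,-1)
cv2.imwrite("pics/c5.png",cr)
c=eyes.camera_info("top"); print(-np.array(c["R"]).T@np.array(c["t"]))
for c in("top","side"): print(c,pix(c,[0,0,0]),pix(c,[0,0,.1]))
```

```text
0 115.74188164985966 325.76400910315533
0.031 110.65627176341933 327.65757171158543
0.073 103.35114465428593 330.3775435247136
0.15 88.55444442166963 335.88690796954364
[0.40718458 0.01044354 1.49715114]
top [329.21769281 386.94690553] [329.78918785 397.13731899]
side [117.77569786 259.04133389] [109.29592081 230.01640776]
```

View pics/c5.png

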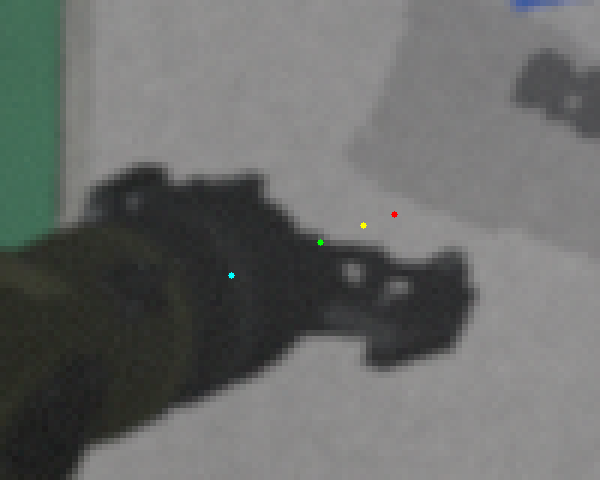

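Run:
```python
from h import *
from scipy.optimize import least_squares
j=np.array([.372,.928,0])*.05
s1,s2=(190.6+(180-210)/4,110+(305-337)/4),(190.6+(222-210)/4,110+(268-337)/4)
t1=(50+455/6,290+300/6)
f=lambda C:np.hstack([pix("side",C-j)-s1,pix("side",C+j)-s2,pix("top",C-j)-t1])
for nm,g in(("side",lambda C:f(C)[:4]),("all",f)):
    r=least_squares(g,[.223,.557,.24]); print(nm,r.x.round(3),f(r.x).round(1))
C=np.array([.223,.557,.197])
for h in(.013,.03,.045,.06): print(h,pix("side",C+[0,0,h]-j)-s1,pix("side",C+[0,0,h]+j)-s2,pix("top",C+[0,0,h]-j)-t1)
```

```text
side [0.219 0.628 0.22 ] [  0.1   0.1  -0.1  -0.1 -23.3  -3.4]
all [0.217 0.557 0.246] [-1.5  0.3 -1.2 -0.4 -0.  -1.9]
0.013 [1.59755215 9.86708902] [1.66142709 8.8969546 ] [ 5.4817661  -6.62290607]
0.03 [0.90232669 5.2763209 ] [1.05986455 4.47809628] [ 2.90088435 -5.47993773]
0.045 [0.28207098 1.18059905] [0.52346748 0.53791959] [ 0.56475709 -4.44536127]
0.06 [-0.34468486 -2.95804494] [-0.01826774 -3.44146913] [-1.82869077 -3.38539983]
```

Triangulating both cameras puts the real fingertips about 33–36 mm above the reported TCP, with x and y correct. Contact should then come at a reported z of about 0.088, so I'll keep descending with force checks.

Emit:
{"name": "arm_command", "arguments": {
  "steps": [
    {"dp": [0, 0, 3], "rotation": [0, 0, 0]},
    {"dp": [0, 0, 6], "rotation": [0, 0, 0]},
    {"dp": [0, 0, 9], "rotation": [0, 0, 0]},
    {"dp": [0, 0, 12], "rotation": [0, 0, 0]},
    {"dp": [0, 0, 14], "rotation": [0, 0, 0]},
    {"dp": [0, 0, 14], "rotation": [0, 0, 0]}
  ]
}}

```text
clock: 6.48
eef_pos: [0.522, -0.0625, 0.0922]
ee_rot: [-2.602, -1.761, 0.0]
force: [0.7, 0.2, 0.9]
gripper_width: -0.0002
```

Emit:
{"name": "arm_command", "arguments": {
  "steps": [
    {"dp": [0, 0, 2], "rotation": [0, 0, 0]},
    {"dp": [0, 0, 4], "rotation": [0, 0, 0]},
    {"dp": [0, 0, 4], "rotation": [0, 0, 0]}
  ]
}}

```text
clock: 6.85
eef_pos: [0.522, -0.0626, 0.0882]
ee_rot: [-2.602, -1.761, 0.0]
force: [0.6, -0.3, -0.1]
gripper_width: -0.0001
```

Emit:
{"name": "arm_command", "arguments": {
  "steps": [
    {"dp": [0, 0, 2], "rotation": [0, 0, 0]},
    {"dp": [0, 0, 3], "rotation": [0, 0, 0]},
    {"dp": [0, 0, 3], "rotation": [0, 0, 0]}
  ]
}}

```text
clock: 7.22
eef_pos: [0.5224, -0.0626, 0.0856]
ee_rot: [2.601, 1.761, 0.001]
force: [-0.3, -1.1, 3.4]
gripper_width: -0.0004
```

Contact: 3.4 N at a reported z of about 0.0857, so the tip offset is about 35 mm. Next I'll press through to the latch.

Emit:
{"name": "arm_command", "arguments": {
  "steps": [
    {"dp": [0, 0, 2], "rotation": [0, 0, 0]},
    {"dp": [0, 0, 4], "rotation": [0, 0, 0]},
    {"dp": [0, 0, 6], "rotation": [0, 0, 0]},
    {"dp": [0, 0, 8], "rotation": [0, 0, 0]},
    {"dp": [0, 0, 8], "rotation": [0, 0, 0]}
  ]
}}

```text
clock: 7.85
eef_pos: [0.5225, -0.0626, 0.0778]
ee_rot: [2.601, 1.761, 0.001]
force: [-0.4, 0.2, 5.0]
gripper_width: 0.0002
```

Emit:
{"name": "arm_command", "arguments": {
  "steps": [
    {"dp": [0, 0, 1], "rotation": [0, 0, 0]},
    {"dp": [0, 0, 2], "rotation": [0, 0, 0]},
    {"dp": [0, 0, 2], "rotation": [0, 0, 0]}
  ]
}}

```text
clock: 8.22
eef_pos: [0.5225, -0.0626, 0.0761]
ee_rot: [2.601, 1.761, 0.001]
force: [-1.6, 1.3, 7.8]
gripper_width: -0.0
```

Emit:
{"name": "arm_command", "arguments": {
  "steps": [
    {"dp": [0, 0, 1], "rotation": [0, 0, 0]},
    {"dp": [0, 0, 2], "rotation": [0, 0, 0]},
    {"dp": [0, 0, 2], "rotation": [0, 0, 0]}
  ]
}}

```text
clock: 8.6
eef_pos: [0.5228, -0.0626, 0.075]
ee_rot: [2.601, 1.76, 0.002]
force: [-4.8, 1.5, 14.8]
gripper_width: 0.0005
```

Emit:
{"name": "arm_command", "arguments": {
  "steps": [
    {"dp": [0, 0, 1], "rotation": [0, 0, 0]},
    {"dp": [0, 0, 1], "rotation": [0, 0, 0]}
  ]
}}

```text
clock: 8.85
eef_pos: [0.523, -0.0626, 0.0749]
ee_rot: [2.6, 1.76, 0.003]
force: [-6.3, 1.3, 22.8]
gripper_width: 0.0001
```

It is on the bottom stop: force rises with no travel, so it has latched. I'll lift off, turn the tool so its flat side faces ear a, and stand off behind the ear on the robot side.

Emit:
{"name": "arm_command", "arguments": {
  "steps": [
    {"dp": [0, 0, -10], "rotation": [0, 0, 0]},
    {"dp": [0, 0, -25], "rotation": [0, 0, 0]},
    {"dp": [0, 0, -40], "rotation": [0, 0, 0]},
    {"dp": [4, -9, -50], "rotation": [0, 0, -6]},
    {"dp": [10, -22, -50], "rotation": [0, 0, -14]},
    {"dp": [16, -35, -50], "rotation": [0, 0, -22]},
    {"dp": [21, -46, -50], "rotation": [0, 0, -28]},
    {"dp": [23, -51, -50], "rotation": [0, 0, -31]},
    {"dp": [23, -51, -50], "rotation": [0, 0, -31]},
    {"dp": [23, -51, -50], "rotation": [0, 0, -31]}
  ]
}}

```text
clock: 10.1
eef_pos: [0.4837, -0.0224, 0.1227]
ee_rot: [2.037, 2.391, 0.0]
force: [0.7, 0.5, 0.4]
gripper_width: 0.0
```

Run:
```python
from h import *
from scipy.spatial.transform import Rotation as Ro
s=robot.get_state();print(s["eef_pos"],s["joints"].round(2));print(Ro.from_rotvec(s["ee_rot"]).as_matrix().round(3))
for k in range(3):
    for c in("top","side"): eyes.read_camera(c)
    marks(["stop_top","stop_ear_a"])
```

```text
[ 0.48372795 -0.02236888  0.12271737] [-0.05  0.14 -0.44  0.99 -0.   -0.21]
[[-0.159  0.987  0.   ]
 [ 0.987  0.159 -0.   ]
 [-0.     0.    -1.   ]]
stop_top side 0.89 [ 0.5224 -0.0659  0.113 ]
stop_top side 0.51 [0.4089 0.5038 0.0011]
stop_ear_a side 0.82 [ 0.5125 -0.019   0.0972]
stop_ear_a side 0.76 [ 0.5272 -0.1074  0.0978]
stop_top top 0.5 [ 0.4878 -0.1872  0.0842]
stop_top top 0.39 [0.5861 0.4286 0.0018]
stop_top side 0.67 [ 0.5201 -0.0655  0.1139]
stop_ear_a side 0.88 [ 0.5139 -0.0201  0.098 ]
stop_ear_a side 0.54 [ 0.5313 -0.1084  0.0936]
stop_top side 0.63 [ 0.5233 -0.0648  0.1154]
stop_ear_a side 0.79 [ 0.5152 -0.0207  0.0975]
stop_ear_a side 0.61 [ 0.5272 -0.109   0.0923]
```

The head is latched: top at about 0.113 and ears at about 0.097, down 9 mm. I'll descend beside ear a.

Emit:
{"name": "arm_command", "arguments": {
  "steps": [
    {"dp": [0, 0, 15], "rotation": [0, 0, 0]},
    {"dp": [0, 0, 30], "rotation": [0, 0, 0]},
    {"dp": [0, 0, 45], "rotation": [0, 0, 0]},
    {"dp": [0, 0, 55], "rotation": [0, 0, 0]},
    {"dp": [0, 0, 63], "rotation": [0, 0, 0]},
    {"dp": [0, 0, 70], "rotation": [0, 0, 0]},
    {"dp": [0, 0, 74], "rotation": [0, 0, 0]},
    {"dp": [0, 0, 74], "rotation": [0, 0, 0]},
    {"dp": [0, 0, 74], "rotation": [0, 0, 0]}
  ]
}}

```text
clock: 12.12
eef_pos: [0.4836, -0.0223, 0.0487]
ee_rot: [2.036, 2.392, 0.0]
force: [0.9, 0.1, 0.0]
gripper_width: -0.0002
```

Run:
```python
from h import *
s=robot.get_state();print(s["eef_pos"],s["force"])
im=eyes.read_camera("side")[:,:,::-1]
cv2.imwrite("pics/c6.png",cv2.resize(im[170:260,250:370],None,fx=5,fy=5,interpolation=3))
# arc plan in tool frame: x=(-.159,.987) y=(.987,.159)
S=np.array([.522,-.0632]);p=s["eef_pos"][:2];x=np.array([-.159,.987]);y=np.array([.987,.159])
for g,a in((12,0),(2,0),(0,0),(0,5),(0,10),(0,15),(0,20),(0,25),(0,30),(0,35),(0,40)):
    f=np.radians(99.2-a);e=np.array([np.cos(f),np.sin(f)]);t=np.array([np.sin(f),-np.cos(f)])
    d=S+.046*e-(.020+g/1e3)*t-p; print(g,a,(1e3*d@x).round(1),(1e3*d@y).round(1))
```

```text
[ 0.48363514 -0.0222836   0.04869562] [0.91431705 0.06006784 0.01265258]
12 0 -0.5 -0.7
2 0 -0.5 9.3
0 0 -0.5 11.3
0 5 1.1 15.4
0 10 2.3 19.6
0 15 3.1 23.9
0 20 3.6 28.3
0 25 3.6 32.6
0 30 3.3 37.0
0 35 2.7 41.3
0 40 1.6 45.6
```

View pics/c6.png

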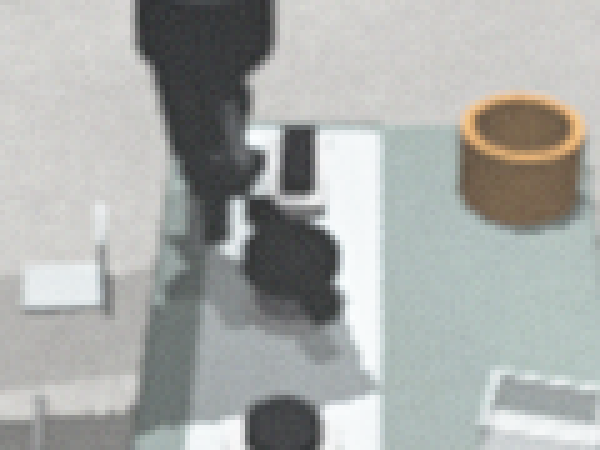

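The fingertip at (215,243) is beside ear a at (265,210), below the ear's top and clear of the head and bar. I'll push along the arc.

Emit:
{"name": "arm_command", "arguments": {
  "steps": [
    {"dp": [0, 4, 0], "rotation": [0, 0, 0]},
    {"dp": [0, 8, 0], "rotation": [0, 0, 0]},
    {"dp": [0, 11, 0], "rotation": [0, 0, 0]},
    {"dp": [1, 15.4, 0], "rotation": [0, 0, 5]},
    {"dp": [2.3, 19.6, 0], "rotation": [0, 0, 10]},
    {"dp": [3, 24, 0], "rotation": [0, 0, 15]},
    {"dp": [3, 24, 0], "rotation": [0, 0, 15]}
  ]
}}

```text
clock: 13.05
eef_pos: [0.5062, -0.0152, 0.0482]
ee_rot: [-2.329, -2.107, 0.001]
force: [-2.2, 0.1, 1.3]
gripper_width: -0.0002
```

Run:
```python
from h import *
s=robot.get_state();print(s["eef_pos"],s["force"],s["torque"])
for k in range(2):
    for c in("top","side"): eyes.read_camera(c)
    marks(["stop_top","stop_ear_a"])
```

```text
[ 0.50623849 -0.01523731  0.04821303] [-2.21035064  0.06040927  1.29124144] [ 0.14146712  0.36916896 -0.05509283]
stop_top side 0.59 [ 0.5232 -0.0618  0.1151]
stop_ear_a side 0.64 [ 0.515  -0.1106  0.097 ]
stop_ear_a side 0.62 [ 0.5242 -0.0169  0.0959]
stop_top side 0.87 [ 0.5244 -0.062   0.1181]
stop_ear_a top 0.42 [ 0.524  -0.1088  0.0963]
stop_ear_a side 0.73 [ 0.5282 -0.0189  0.0948]
stop_ear_a side 0.71 [ 0.5184 -0.1078  0.0983]
```

Ear a is turning, by about 12–14° so far with the head still in. I'll continue the arc.

Emit:
{"name": "arm_command", "arguments": {
  "steps": [
    {"dp": [0.9, 2, 0], "rotation": [0, 0, 2.5]},
    {"dp": [1.7, 4, 0], "rotation": [0, 0, 5]},
    {"dp": [2.3, 6.1, 0], "rotation": [0, 0, 7.5]},
    {"dp": [2.8, 8.2, 0], "rotation": [0, 0, 10]},
    {"dp": [3.3, 10.3, 0], "rotation": [0, 0, 12.5]},
    {"dp": [3.6, 12.5, 0], "rotation": [0, 0, 15]},
    {"dp": [4, 14.7, 0], "rotation": [0, 0, 17.5]},
    {"dp": [4.2, 16.8, 0], "rotation": [0, 0, 20]},
    {"dp": [4.2, 19, 0], "rotation": [0, 0, 22.5]},
    {"dp": [4.2, 19, 0], "rotation": [0, 0, 22.5]}
  ]
}}

```text
clock: 14.9
eef_pos: [0.5256, -0.013, 0.0483]
ee_rot: [-2.696, -1.611, 0.0]
force: [-3.8, 2.5, 1.3]
gripper_width: 0.0
```

Run:
```python
from h import *
s=robot.get_state();print(s["eef_pos"],s["force"],s["torque"])
for k in range(2):
    for c in("top","side"): eyes.read_camera(c)
    marks(["stop_top","stop_ear_a"])
```

```text
[ 0.5256053  -0.0130204   0.04833749] [-3.83223179  2.46247967  1.28962507] [ 0.4415306   0.53527689 -0.00761604]
stop_top top 0.2 [0.406  0.5071 0.0015]
stop_top side 0.76 [ 0.5234 -0.0624  0.124 ]
stop_ear_a top 0.57 [ 0.5082 -0.1035  0.1028]
stop_ear_a side 0.85 [ 0.5419 -0.0191  0.1032]
stop_ear_a side 0.82 [ 0.5001 -0.1062  0.1048]
stop_top side 0.61 [ 0.524  -0.0633  0.1236]
stop_ear_a top 0.41 [0.5863 0.4287 0.0035]
stop_ear_a top 0.36 [ 0.5065 -0.107   0.1037]
stop_ear_a side 0.83 [ 0.501  -0.1043  0.104 ]
stop_ear_a side 0.66 [ 0.543  -0.0223  0.106 ]
```

Sprung out: top at about 0.124, ears at about 0.104, turned about 35°. I'll retreat along the arc and then go up.

Emit:
{"name": "arm_command", "arguments": {
  "steps": [
    {"dp": [-4, -8, 0], "rotation": [0, 0, -8]},
    {"dp": [-8, -13, 0], "rotation": [0, 0, -15]},
    {"dp": [-11.2, -16, 0], "rotation": [0, 0, -22.5]},
    {"dp": [-17, -22, 0], "rotation": [0, 0, -28]},
    {"dp": [-23, -28, 0], "rotation": [0, 0, -33]},
    {"dp": [-30, -35, 0], "rotation": [0, 0, -37.5]},
    {"dp": [-30, -35, 0], "rotation": [0, 0, -37.5]},
    {"dp": [-30, -35, -20], "rotation": [0, 0, -37.5]},
    {"dp": [-30, -35, -45], "rotation": [0, 0, -37.5]},
    {"dp": [-30, -35, -70], "rotation": [0, 0, -37.5]},
    {"dp": [-30, -35, -80], "rotation": [0, 0, -37.5]},
    {"dp": [-30, -35, -80], "rotation": [0, 0, -37.5]}
  ]
}}

```text
clock: 17.0
eef_pos: [0.4819, -0.0232, 0.1288]
ee_rot: [2.036, 2.39, 0.001]
force: [0.0, 0.1, -0.4]
gripper_width: 0.0005
```

Run:
```python
from h import *
from scipy.spatial.transform import Rotation as Ro
s=robot.get_state();print(s["eef_pos"],s["force"]); M=Ro.from_rotvec(s["ee_rot"]).as_matrix()
for c in("top","side"): eyes.read_camera(c)
marks(["stop_top","stop_ear_a","round_button_top","bar_button_top"])
print(M.round(3), (M.T@(np.array([.4903,-.1885,s["eef_pos"][2]])-s["eef_pos"])*1e3).round(1))
```

```text
[ 0.48186335 -0.0231606   0.12879169] [ 0.03686928  0.06354144 -0.39942954]
stop_top top 0.59 [ 0.4075  0.5067 -0.001 ]
stop_top side 0.61 [ 0.5225 -0.0658  0.1222]
stop_top side 0.41 [0.6785 0.0234 0.0582]
stop_ear_a side 0.63 [ 0.5171 -0.02    0.1075]
stop_ear_a side 0.57 [ 0.5262 -0.1113  0.1054]
round_button_top top 0.69 [ 0.49   -0.1877  0.0859]
round_button_top side 0.77 [ 0.4909 -0.1852  0.0854]
bar_button_top top 0.56 [0.5549 0.0565 0.0844]
bar_button_top side 0.68 [ 0.526  -0.1096  0.1011]
bar_button_top side 0.63 [0.5513 0.0546 0.0841]
[[-0.159  0.987  0.002]
 [ 0.987  0.159 -0.   ]
 [-0.001  0.002 -1.   ]] [-1.646e+02 -1.790e+01  1.000e-01]
```

The head is out and turned back. Next, over to the round button at (0.490,-0.187); contact is expected at a reported z of about 0.050.

Emit:
{"name": "arm_command", "arguments": {
  "steps": [
    {"dp": [-30, -4, 0], "rotation": [0, 0, 0]},
    {"dp": [-65, -7, 0], "rotation": [0, 0, 0]},
    {"dp": [-100, -11, 0], "rotation": [0, 0, 0]},
    {"dp": [-135, -15, 0], "rotation": [0, 0, 0]},
    {"dp": [-157, -17, 0], "rotation": [0, 0, 0]},
    {"dp": [-164, -18, 10], "rotation": [0, 0, 0]},
    {"dp": [-164, -18, 30], "rotation": [0, 0, 0]},
    {"dp": [-164, -18, 50], "rotation": [0, 0, 0]},
    {"dp": [-164, -18, 65], "rotation": [0, 0, 0]},
    {"dp": [-164, -18, 72], "rotation": [0, 0, 0]},
    {"dp": [-164, -18, 76], "rotation": [0, 0, 0]},
    {"dp": [-164, -18, 79], "rotation": [0, 0, 0]},
    {"dp": [-164, -18, 81], "rotation": [0, 0, 0]},
    {"dp": [-164, -18, 82], "rotation": [0, 0, 0]},
    {"dp": [-164, -18, 82], "rotation": [0, 0, 0]}
  ]
}}

```text
clock: 19.38
eef_pos: [0.4897, -0.1878, 0.0468]
ee_rot: [2.036, 2.392, 0.001]
force: [0.1, 0.8, 3.6]
gripper_width: -0.0
```

Emit:
{"name": "arm_command", "arguments": {
  "steps": [
    {"dp": [0, 0, 1], "rotation": [0, 0, 0]},
    {"dp": [0, 0, 2], "rotation": [0, 0, 0]},
    {"dp": [0, 0, 2], "rotation": [0, 0, 0]}
  ]
}}

```text
clock: 19.75
eef_pos: [0.4896, -0.1878, 0.0446]
ee_rot: [2.036, 2.392, 0.001]
force: [-0.4, 0.8, 6.0]
gripper_width: -0.0001
```

Emit:
{"name": "arm_command", "arguments": {
  "steps": [
    {"dp": [0, 0, 1], "rotation": [0, 0, 0]},
    {"dp": [0, 0, 2], "rotation": [0, 0, 0]},
    {"dp": [0, 0, 2], "rotation": [0, 0, 0]}
  ]
}}

```text
clock: 20.12
eef_pos: [0.4897, -0.1879, 0.044]
ee_rot: [2.036, 2.391, 0.001]
force: [-3.8, 2.7, 18.0]
gripper_width: -0.0001
```

It is fully in: 18 N on the bottom stop. I'll lift off well clear.

Emit:
{"name": "arm_command", "arguments": {
  "steps": [
    {"dp": [0, 0, -8], "rotation": [0, 0, 0]},
    {"dp": [0, 0, -20], "rotation": [0, 0, 0]},
    {"dp": [0, 0, -45], "rotation": [0, 0, 0]},
    {"dp": [0, 0, -75], "rotation": [0, 0, 0]},
    {"dp": [0, 0, -105], "rotation": [0, 0, 0]},
    {"dp": [0, 0, -125], "rotation": [0, 0, 0]},
    {"dp": [0, 0, -130], "rotation": [0, 0, 0]},
    {"dp": [0, 0, -130], "rotation": [0, 0, 0]},
    {"dp": [0, 0, -130], "rotation": [0, 0, 0]}
  ]
}}

```text
clock: 21.25
eef_pos: [0.4885, -0.1875, 0.1713]
ee_rot: [-2.035, -2.391, 0.001]
force: [0.0, 0.0, 0.5]
gripper_width: -0.0001
```

Run:
```python
from h import *
s=robot.get_state();print(s["eef_pos"],s["force"])
im=eyes.read_camera("side")[:,:,::-1]; eyes.read_camera("top")
cv2.imwrite("pics/c7.png",cv2.resize(im[120:320,210:410],None,fx=3,fy=3,interpolation=3))
marks(["stop_top","stop_ear_a","round_button_top","bar_button_top","clip_box","tape_roll"])
```

```text
[ 0.48849497 -0.18754618  0.17128216] [0.02188342 0.04534209 0.47348833]
stop_top top 0.74 [ 0.5222 -0.0639  0.1231]
stop_top top 0.61 [ 0.4781 -0.4934  0.0013]
stop_top side 0.56 [ 0.522  -0.0637  0.1238]
stop_ear_a top 0.91 [ 0.5143 -0.0257  0.106 ]
stop_ear_a top 0.83 [ 0.5358 -0.1067  0.1041]
stop_ear_a side 0.49 [ 0.5315 -0.1119  0.1067]
stop_ear_a side 0.48 [ 0.5172 -0.0164  0.1038]
round_button_top top 0.38 [ 0.4898 -0.1891  0.0847]
round_button_top side 0.68 [ 0.4894 -0.1852  0.0841]
bar_button_top top 0.51 [0.407  0.0589 0.0024]
bar_button_top top 0.43 [0.5565 0.0556 0.085 ]
clip_box top 0.86 [ 0.6246 -0.2083  0.0575]
clip_box top 0.58 [ 0.5698 -0.0746  0.0037]
clip_box side 0.92 [ 0.6201 -0.209   0.0603]
tape_roll top 0.62 [0.6807 0.0191 0.0598]
tape_roll top 0.27 [ 0.3672 -0.1426 -0.0019]
tape_roll side 0.86 [0.6807 0.0224 0.0631]
```

View pics/c7.png

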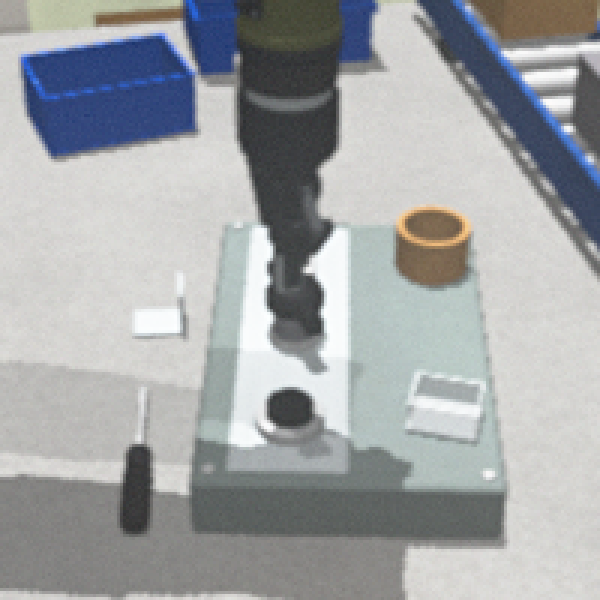

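The gripper hangs free above the console at about (290,270). The head (295,295) and the round button (290,408) are out, and the bystanders are where they were. Handing in.

```bash
python3 -c "
from h import *
print(robot.finish_job())"
```

```text
the job is handed in; nothing more can be done
None
```

The stop test is done and handed in at about 21.5 s of the 54 s allowed; `finish_job` gives no verdict.

- **Stop pressed in:** I pressed the mushroom stop straight down to its bottom stop with 23 N. Afterwards its top read about 9 mm lower, so it had latched.
- **Stop released:** I pushed ear a clockwise by about 35°. The head sprang out, with its top back at about 0.124 m.
- **Round button:** I pressed it until the force rose to 18 N on the bottom stop, then lifted off.

**Last checks:**
- The stop head is out and turned back to within a few degrees by the camera readings.
- The round button top is at about 0.084 m, which is fully out. The bar button was never touched and reads about 0.085 m.
- The clip box and tape roll are within a few mm of where they began. The screwdriver, bracket and tote look unmoved in the last picture. I did not check the carton and spray bottle at the end, but the arm went nowhere near the carton and passed wide of the bottle.
- The contact force is about 0 and the gripper is clear of everything.

**Disagreement:** the real fingertips sat about 34 mm above the reported tool point. My first press stopped in the air because of this. I found the offset from the camera pictures, confirmed it by touch, and used it for every later move.

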